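Burnish the tape along a parcel seam

TASK

Take the burnisher (the tool with the thick square handle) from the tool stand and rub down the tape on top of the big parcel: with the tool upright, set its spring nose on the tape's centre line near the end by the white label, press it partly in, and draw it slowly (under 10 cm a second) in one stroke along the middle of the tape to near the other end, without lifting it on the way or shoving the parcel. Then lift it off and hang it back in the stand, in the hole it came from, and let go.

Things in the scene. Friction and masses are not known exactly. Their poses are not given: they have to be found in the camera images.
- burnisher: Burnisher hanging upright by its collar in either stand hole (an awl with a slim round handle has the other). Origin: tip of its unpressed spring nose; z up the tool. From there up: 12 mm nose, 15 mm shaft to 55 mm, 44 mm collar 55-61, square wooden handle 26x26 mm 61-121 (grasp here; x, y along its sides). Nose gives 15 mm, 1 to 3.5 N; press about 6 mm. Origin 15 mm above bench in stand. 0.15 kg.
- seam_start (a point): Stroke start: on the centre line of the 50 mm wide pale tape strip on the parcel's top face (83 mm above the bench, bulging 2 mm), 62 mm in from the end that has the white label. x axis along the tape to seam_end, z up. Parcel: loose flat brown carton 343x250x83 mm, about 0.8 kg, the largest thing on the bench; the tape runs parallel to its long sides, 44 mm off the middle.
- seam_end (a point): Stroke end: on the same straight centre line, 220 mm on from seam_start, 62 mm in from the parcel's other end, 83 mm above the bench; same axes.
- tool_stand: Tool stand fixed to the bench: steel foot and cheeks, plywood top plate 170x70 mm, upper face 70 mm above the bench. Origin: centre of its underside; x along its length, z up. Two 30 mm holes through the 10 mm top plate at x = -50 and +50 mm, y = 0, open below to the 8 mm foot plate. Tools hang in them by their collars, which rest on the plate.
Things that resemble listed ones, but are neither listed nor needed, are in the scene too. What is shaped like the burnisher but orange or purple is not meant.

How it is judged:
By the outcome, as a careful person would: the job done as asked, in the order asked, and still so for the second after the job is handed in, with the robot touching nothing.
It also fails if it takes over 72 s, if anything falls off the work surface, if the arm or the gripper's body presses on something with over 40 N, if the wrist force passes 120 N, or if a joint passes its speed limit or range.

ROBOT

A 6-joint arm with a two-finger parallel gripper is mounted at the origin on the work surface; the furniture and walls round the work are solid. World frame = base frame: x ahead of the robot, y to its left, z up, the work surface at z = 0. Lengths are in mm, angles in rad, forces in N, time in s.
With the tool pointing down it reaches from about 400 to 925 mm from the base axis. Payload 12.5 kg.
Tool frame: the origin (TCP) lies at the very end of the fingers, on their centre line; the grasp point (between the pads) lies 19 mm behind it; z points along the fingers, y is the direction in which the jaws open and shut (so a half turn about z gives the same grasp; the last joint's range is limited). The gripper opens to 95 mm and grips with 3 to 60 N. Pads are 20 mm wide; open, the fingers measure 119 mm over their backs; the gripper's body (75 mm by 180 mm) begins 59 mm behind the grasp point.
Start: joints at [-1.355, 0.491, 1.559, -0, 1.092, -0.106], TCP at [197.695, -592.928, 214.661] pointing down, gripper open.
Joint ranges: [-3.1, 3.1], [-0.84, 2.19], [0.05, 2.79], [-1.13, 4.28], [0.06, 2.93], [-2.69, 2.69]. Speed limits (rad/s): [2.22, 2.22, 2.79, 3.14, 3.14, 3.14].

INTERFACE

Orientations are given as [roll, pitch, yaw] about the fixed x, y, z axes, in that order (R = Rz(yaw) Ry(pitch) Rx(roll)).
In Python, from cell import env gives the robot as it stands.
- The arm moves only by the shell command python3 -m pendant 'ROWS'. ROWS is JSON, a list that holds one entry, the list of rows, each a list of 5 numbers: the opening, from 0 (shut) to 1 (fully open), then the shift along the tool's x, y, z in m, then the turn about the tool's z in rad. A call has exactly 8 rows; each row is the pose to reach, as a shift and turn from the pose commanded when the call began, along the tool's axes at that moment; what a row does not reach only later rows make up. A row lasts 1/10 s, in which the tool goes at most 50 mm and 8.59 degrees, less where a joint would pass 70% of its speed; a pose out of reach is approached as far as the arm can. A call with a gripper value outside its range is refused whole. The fingers move at their own pace and stop on an object; the grip force is fixed at half the most. Time passes only in rows, so rows that repeat a pose let the fingers close, or fill a call up. It gives the time, the measured TCP pose, the force and the opening at its end, in the units of the state.
- env.state(): the state, without advancing time (a new reading comes with each control period).
- env.read_camera(name): name is "side" or "top" or "wrist"; returns a dict with "image" (384x512x3 uint8, blue, green, red), "range_z" (384x512 float32, mm along the optical axis (not along the pixel's ray), 0 where there is no reading), "fx", "fy", "cx", "cy" (pixels), "rvec" (rotation vector, rad) and "tvec" (3), from world to camera coordinates, as OpenCV has them; the wrist camera has in their place "tool_from_camera" (4x4, takes a point from camera to tool coordinates, whose origin is the TCP and whose axes are the flange's). Camera axes: x right, y down, z forward; pixel columns grow to the right and rows downward; lengths in mm; the calibration is good to about 2 mm. A picture is of the moment at which its call begins: read the wrist's pose just before it.
- env.job_done(): hands the job in, once; it reports no verdict.
The state is a dict: "t": time; "joints": joint angles; "qvel": joint speeds; "tau": joint torques, N m; "eef_pos": TCP position; "tcp_rot": TCP orientation; "ft_force": force on the tool from outside, world axes, zero at the start; "moment": the same for the moment, N m; "opening": opening from 0.0 (shut) to 1.0 (fully open).
Only numpy, scipy, OpenCV 4.12 (cv2) and the standard library are available. Lean on these libraries where they do the work, as an engineer would, in place of code of your own. Each camera call takes 0.05 s, during which the arm holds its last target. There are 200 camera calls.

## Working session

There is one attempt and no reset: what is moved stays moved. The work goes in short steps, Python scripts to look and compute and a shell command to move; the robot and the scene stay as the last step left them, time stands still between calls to the robot, and variables do not carry over. Pictures are saved under pics/ and viewed, about 8 in all and at most 12, crops included, and the job is handed in when it is done.

```bash
ls; mkdir -p pics; cat > h.py <<'E'
import numpy as np, cv2
from cell import env
from scipy.spatial.transform import Rotation as Rn
def cam(n):
    s=env.state(); c=env.read_camera(n)
    K=np.array([[c['fx'],0,c['cx']],[0,c['fy'],c['cy']],[0,0,1]])
    if n=='wrist':
        T=np.eye(4); T[:3,:3]=Rn.from_euler('xyz',s['tcp_rot']).as_matrix(); T[:3,3]=s['eef_pos']
        W=T@np.array(c['tool_from_camera'])
    else:
        R,_=cv2.Rodrigues(np.array(c['rvec'],float)); W=np.eye(4); W[:3,:3]=R.T; W[:3,3]=-R.T@np.array(c['tvec'],float).ravel()
    return c['image'],c['range_z'],K,W
def ray(K,W,uv,z):
    d=W[:3,:3]@np.linalg.inv(K)@np.array([uv[0],uv[1],1.]); o=W[:3,3]
    return o+d*(z-o[2])/d[2]
def cloud(Z,K,W):
    v,u=np.mgrid[:Z.shape[0],:Z.shape[1]]
    P=np.stack([(u-K[0,2])/K[0,0]*Z,(v-K[1,2])/K[1,1]*Z,Z],-1)
    P=P@W[:3,:3].T+W[:3,3]; P[Z<=0]=np.nan
    return P
def proj(K,W,p):
    q=W[:3,:3].T@(np.array(p,float)-W[:3,3]); return (K@q/q[2])[:2]
E
python3 - <<'E'
from h import *
ims=[]
for n in('top','side'):
    I,Z,K,W=cam(n); np.savez(''+n,I=I,Z=Z,K=K,W=W); cv2.imwrite(f'pics/{n}0.png',I); print(n,W[:3,3],K[0,0])
print(env.state())
E
```

```text
pics
top [ 371.68805045   64.16815586 1134.4059231 ] 451.6727540687939
side [ 907.01703013 -495.26055961  954.72456885] 491.1704946481046
{'t': 0.1, 'joints': array([-1.35457141e+00,  4.91501916e-01,  1.55935788e+00,  1.68401814e-05,
        1.09169888e+00, -1.05588545e-01]), 'qvel': array([ 0.00201171, -0.00126685, -0.00125722, -0.00027241, -0.00068931,
        0.0001932 ]), 'tau': array([ 1.50762215e-03, -6.13622475e+01, -2.58605200e+01,  6.93516014e-02,
        4.70707007e-02, -4.62690332e-05]), 'eef_pos': array([ 197.66898652, -592.70863423,  214.12909241]), 'tcp_rot': array([-3.14063358e+00, -1.16665804e-04,  3.21805631e-01]), 'ft_force': array([ 0.22332558, -0.14440835, -1.38496781]), 'moment': array([ 0.01668555,  0.01335425, -0.02608932]), 'opening': 0.9981642505054958}
```

View pics/top0.png

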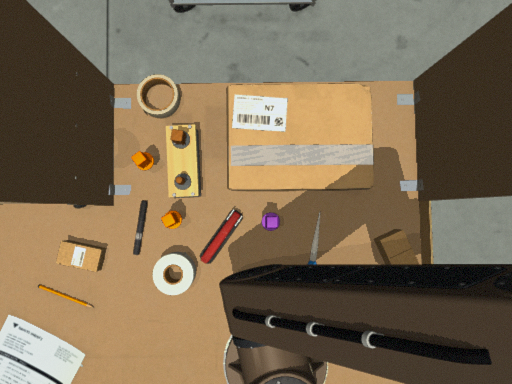

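View pics/side0.png

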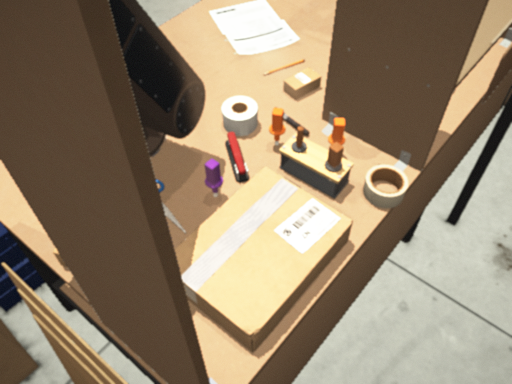

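Top view: the stand is at (183,160). Candidates for the burnisher are the brown square handle at (179,135), the slim brown awl at (181,181), the orange look-alikes at (143,160) and (171,219), and the purple one at (271,221). I choose (179,135). The parcel is at (300,137), its label at (260,113) on the left end, and the tape at row ~155. Tall dark panels stand on the left and right. Next I measure.

```bash
python3 - <<'E'
from h import *
D=np.load('top.npz'); I,Z,K,W=[D[k] for k in 'IZKW']; P=cloud(Z,K,W)
D2=np.load('side.npz'); I2,Z2,K2,W2=[D2[k] for k in 'IZKW']; P2=cloud(Z2,K2,W2)
def rect(m,z,name):
    n,l,s,c=cv2.connectedComponentsWithStats(m.astype(np.uint8)); k=1+np.argmax(s[1:,4]); ct=cv2.findContours((l==k).astype(np.uint8),0,2)[0]
    ct=max(ct,key=cv2.contourArea).reshape(-1,2)
    w=np.array([ray(K,W,p,z)[:2] for p in ct],np.float32); r=cv2.minAreaRect(w)
    print(name,'px',c[k],s[k,4],'rect',np.round(r[0],1),np.round(r[1],1),round(r[2],2),'medz',np.nanmedian(P[l==k][:,2])); return l==k,r
h=P[...,2]; 
sub=np.zeros(h.shape,bool); sub[60:210,215:390]=1
pm,pr=rect(sub&(h>60)&(h<110),83,'parcel')
sub2=np.zeros(h.shape,bool); sub2[110:205,155:215]=1
sm,sr=rect(sub2&(h>50)&(h<90),70,'plate')
hsv=cv2.cvtColor(I,cv2.COLOR_BGR2HSV)
print('tape hsv',hsv[155,300],hsv[155,250],'carton',hsv[120,330],hsv[180,300],'label',hsv[105,245])
er=cv2.erode(pm.astype(np.uint8),np.ones((5,5)))>0
tm,tr=rect(er&(hsv[...,1]<75)&(np.arange(384)[:,None]>137),84,'tape')
rect(er&(hsv[...,1]<60)&(np.arange(384)[:,None]<137),83,'label')
for nm,m in(('tall',sub2&(h>100)&(h<150)),):
    n,l,s,c=cv2.connectedComponentsWithStats(m.astype(np.uint8))
    for k in range(1,n): print(nm,c[k],s[k,4],np.round(np.nanmedian(P[l==k],0),1),'zmax',np.nanmax(h[l==k]))
# walls extents
for nm,sl in(('L',np.s_[0:210,0:115]),('R',np.s_[0:200,410:512])):
    Q=P[sl].reshape(-1,3); Q=Q[Q[:,2]>150]; print(nm,np.nanmin(Q,0).round(),np.nanmax(Q,0).round())
cv2.imwrite('pics/crop1.png',np.hstack([cv2.resize(I[110:210,125:225],(400,400),interpolation=2),cv2.resize(I2[95:215,250:370],(400,400),interpolation=2)]))
E
```

```text
parcel px [299.20711721 136.78478616] 15315 rect [542.6 -63.2] [344.3 251.7] 89.97 medz 82.54367791969617
plate px [182.11122881 162.38506356] 1888 rect [491.1 215.8] [170.3  71. ] 2.16 medz 70.075397461546
tape hsv [ 16  16 175] [ 16  32 198] carton [ 18 132 213] [ 18 125 222] label [ 56   9 235]
tape px [300.91888847 154.54637627] 2663 rect [499.4 -65.6] [328.9  47.7] 89.68 medz 83.56187922989034
label px [259.2311828  112.83870968] 1674 rect [599.9  30.5] [125.8  80.4] 84.92 medz 84.01038470613821
tall [177.48888889 135.98888889] 180 [538.5 216.3 134.4] zmax 139.0648018500401
tall [179.67741935 180.19354839] 62 [440.1 212.3 134.1] zmax 140.8418365023491
L [389. 395. 150.] [699. 544. 532.]
R [ 389. -384.  150.] [ 699. -364.  433.]
```

View pics/crop1.png

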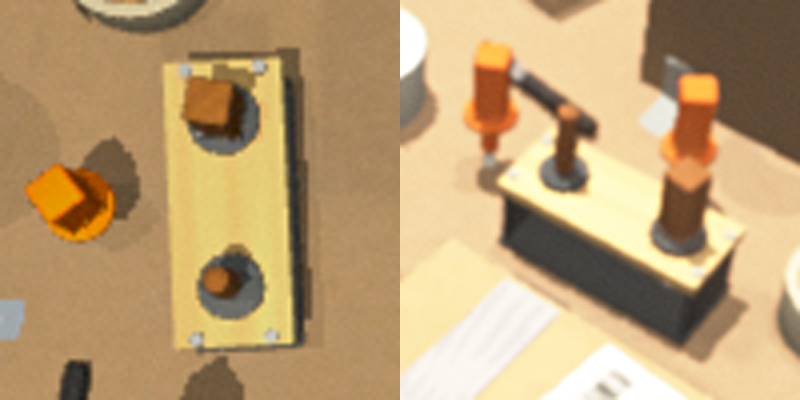

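The close crop confirms the choice: thick square brown handle in the hole at x≈541, slim round awl at x≈441, both hanging by their collars. Sizes agree with the description (plate 170x71, parcel 344x252). I move out past the right panel first.

```bash
python3 -m pendant '[[[1,0.02,-0.032,-0.017,0],[1,0.04,-0.064,-0.033,0],[1,0.06,-0.096,-0.05,0],[1,0.08,-0.128,-0.067,0],[1,0.1,-0.16,-0.084,0],[1,0.119,-0.191,-0.1,0],[1,0.146,-0.219,-0.1,0],[1,0.173,-0.247,-0.1,0]]]'
python3 - <<'E'
from h import *
c=env.read_camera('wrist'); print(np.round(c['tool_from_camera'],2),c['fx'],c['cx'],c['cy'])
D=np.load('top.npz'); I,Z,K,W=[D[k] for k in 'IZKW']; P=cloud(Z,K,W)
hsv=cv2.cvtColor(I,cv2.COLOR_BGR2HSV); print(P[157,140],P[216,170],P[220,270],hsv[136,178])
E
```

```text
t: 0.9
eef_pos: [283.8, -302.5, 315.0]
tcp_rot: [3.141, -0.0, 0.321]
ft_force: [0.6, 0.1, -0.3]
opening: 0.999
[[  -0.     -0.96   -0.29   83.05]
 [   1.     -0.     -0.     -1.36]
 [   0.     -0.29    0.96 -169.52]
 [   0.      0.      0.      1.  ]] 270.44785947772226 259.6454135291488 191.06679070273887
[494.30464065 302.19818456 120.66345405] [360.86462901 234.94459425 123.13285709] [348.47845062  12.17502853 122.91862484] [ 15 196 174]
```

```bash
python3 -m pendant '[[[1,0.04,-0.029,0,0],[1,0.08,-0.058,0,0],[1,0.12,-0.088,0,0],[1,0.16,-0.117,0,0],[1,0.202,-0.146,0,0],[1,0.222,-0.174,0,0],[1,0.242,-0.203,0,0],[1,0.262,-0.231,0,0]]]'
```

```text
t: 1.75
eef_pos: [459.3, -0.2, 314.4]
tcp_rot: [-3.141, 0.001, 0.322]
ft_force: [1.2, -0.2, -0.2]
opening: 1.0
```

```bash
python3 -m pendant '[[[1,0.025,-0.031,0,0],[1,0.05,-0.062,0,0],[1,0.075,-0.094,0,0],[1,0.1,-0.126,0,0],[1,0.125,-0.157,0,0],[1,0.143,-0.18,0,0],[1,0.143,-0.18,0,0],[1,0.143,-0.18,0,0]]]'
python3 - <<'E'
from h import *
I,Z,K,W=cam('wrist'); np.savez('w1',I=I,Z=Z,K=K,W=W); P=cloud(Z,K,W)
h=P[...,2]; print(env.state()['eef_pos'])
near=np.hypot(P[...,0]-540,P[...,1]-217)<40
m=near&(h>128)&(h<142)
n,l,s,c=cv2.connectedComponentsWithStats(m.astype(np.uint8)); k=1+np.argmax(s[1:,4]); m=l==k
ct=max(cv2.findContours(m.astype(np.uint8),0,2)[0],key=cv2.contourArea).reshape(-1,2)
z=np.median(h[m]); r=cv2.minAreaRect(np.array([ray(K,W,p,136)[:2] for p in ct],np.float32)); print('handle',z,s[k],r)
# plate from wrist
pm=(h>62)&(h<76)&(np.hypot(P[...,0]-491,P[...,1]-216)<110)
n,l,s,c=cv2.connectedComponentsWithStats(pm.astype(np.uint8)); k=1+np.argmax(s[1:,4]); pm=l==k
ct=max(cv2.findContours(pm.astype(np.uint8),0,2)[0],key=cv2.contourArea).reshape(-1,2)
print('plate',s[k],cv2.minAreaRect(np.array([ray(K,W,p,70)[:2] for p in ct],np.float32)))
cv2.imwrite('pics/w1.png',I)
E
```

```text
t: 2.55
eef_pos: [537.7, 214.3, 313.9]
tcp_rot: [3.141, 0.001, 0.323]
ft_force: [-0.4, -0.5, -0.6]
opening: 1.001
[537.62393796 213.71318674 314.21220337]
handle 135.35279489594836 [246 156  24  25 387] ((543.2452392578125, 221.4095458984375), (25.85689926147461, 26.294612884521484), 81.68785858154297)
plate [ 216  131   70  111 3572] ((492.3201904296875, 219.4122314453125), (170.7648468017578, 69.92973327636719), 2.1721696853637695)
```

View pics/w1.png

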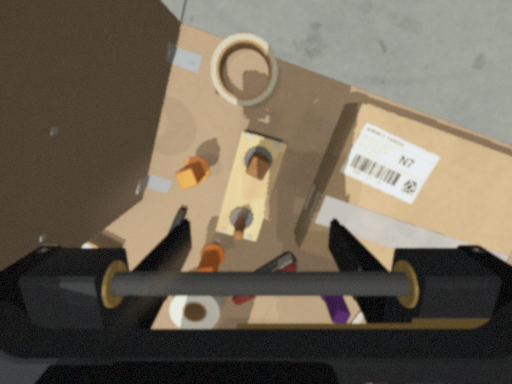

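Wrist view: handle top at (257,167) measures 26x26 mm, 135 mm high, sides at 81.7°; the awl is at (240,225) and the orange tools at (193,172) and (210,258). I turn to the handle's sides, descend partway and measure again.

```bash
python3 -m pendant '[[[1,0.001,-0.001,0.02,0.1],[1,0.002,-0.002,0.04,0.2],[1,0.004,-0.003,0.06,0.3],[1,0.005,-0.004,0.08,0.4],[1,0.006,-0.004,0.1,0.468],[1,0.006,-0.004,0.114,0.468],[1,0.006,-0.004,0.114,0.468],[1,0.006,-0.004,0.114,0.468]]]'
cat > meas.py <<'E'
from h import *
def handle(ztop=136,x=541,y=219):
    I,Z,K,W=cam('wrist'); P=cloud(Z,K,W); h=P[...,2]
    m=(np.hypot(P[...,0]-x,P[...,1]-y)<40)&(h>ztop-8)&(h<ztop+6)
    n,l,s,c=cv2.connectedComponentsWithStats(m.astype(np.uint8)); k=1+np.argmax(s[1:,4]); m=l==k
    ct=max(cv2.findContours(m.astype(np.uint8),0,2)[0],key=cv2.contourArea).reshape(-1,2)
    print('handle z',np.median(h[m]),s[k],cv2.minAreaRect(np.array([ray(K,W,p,ztop)[:2] for p in ct],np.float32)))
    pm=(h>62)&(h<76)&(np.hypot(P[...,0]-491,P[...,1]-216)<120)
    n,l,s,c=cv2.connectedComponentsWithStats(pm.astype(np.uint8)); k=1+np.argmax(s[1:,4]); pm=l==k
    ct=max(cv2.findContours(pm.astype(np.uint8),0,2)[0],key=cv2.contourArea).reshape(-1,2)
    print('plate',s[k],np.nanmedian(h[pm]),cv2.minAreaRect(np.array([ray(K,W,p,70)[:2] for p in ct],np.float32)))
    return I
if __name__=='__main__':
    s=env.state(); print(s['eef_pos'],s['tcp_rot']); cv2.imwrite('pics/w2.png',handle())
E
python3 meas.py
```

```text
t: 3.4
eef_pos: [542.5, 219.0, 201.2]
tcp_rot: [3.142, -0.0, -0.147]
ft_force: [-0.1, 0.4, 0.7]
opening: 1.0
[542.48492355 219.03401702 201.21911745] [ 3.14156689e+00 -3.07990857e-04 -1.46944830e-01]
handle z 135.40692953619075 [246 186  28  29 748] ((544.3562622070312, 220.52908325195312), (24.820056915283203, 27.11252212524414), 80.69169616699219)
plate [ 223  147   82  125 5512] 69.95642090045723 ((498.0772705078125, 219.70217895507812), (161.14292907714844, 69.93006134033203), 2.1433043479919434)
```

View pics/w2.png

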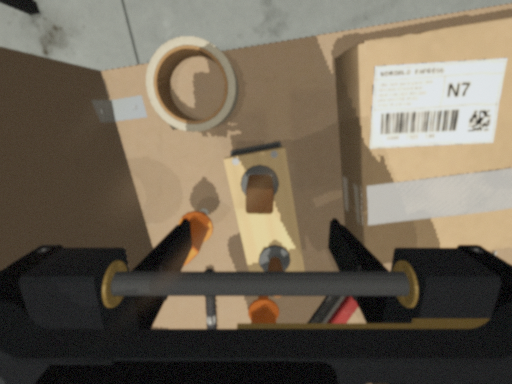

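```bash
python3 -m pendant '[[[1,0.001,-0.001,0.025,0],[1,0.001,-0.001,0.05,0],[1,0.001,-0.001,0.075,0],[1,0.001,-0.001,0.095,0],[1,0.001,-0.001,0.108,0],[1,0.001,-0.001,0.115,0],[1,0.001,-0.001,0.115,0],[0,0.001,-0.001,0.115,0]]]'
python3 -m pendant '[[[0,0,0,0,0],[0,0,0,0,0],[0,0,0,0,0],[0,0,0,0,0],[0,0,0,0,0],[0,0,0,0,0],[0,0,0,0,0],[0,0,0,0,0]]]'
```

```text
t: 4.25
eef_pos: [544.0, 220.7, 86.5]
tcp_rot: [-3.141, -0.001, -0.146]
ft_force: [0.9, 0.5, 0.2]
opening: 0.96
t: 5.05
eef_pos: [543.5, 220.6, 85.5]
tcp_rot: [3.141, 0.0, -0.146]
ft_force: [0.0, -2.3, 0.7]
opening: 0.299
```

```bash
python3 -m pendant '[[[0,0,0,0,0],[0,0,0,0,0],[0,0,0,0,0],[0,0,0,0,0],[0,0,0,0,0],[0,0,0,0,0],[0,0,0,0,0],[0,0,0,0,0]]]'
```

```text
t: 5.85
eef_pos: [543.5, 220.6, 85.5]
tcp_rot: [3.141, 0.0, -0.146]
ft_force: [-0.3, -0.5, -0.3]
opening: 0.272
```

```bash
python3 -m pendant '[[[0,0,0,-0.005,0],[0,0,0,-0.015,0],[0,0,0,-0.03,0],[0,0,0,-0.05,0],[0,0,0,-0.075,0],[0,0,0,-0.1,0],[0,0,0,-0.12,0],[0,0,0,-0.12,0]]]'
python3 - <<'E'
from h import *
import math
s=env.state(); print(s['eef_pos'],s['tcp_rot'],s['ft_force'],s['opening'])
# tape & parcel from wrist
I,Z,K,W=cam('wrist'); P=cloud(Z,K,W); h=P[...,2]; hsv=cv2.cvtColor(I,cv2.COLOR_BGR2HSV)
I2,_,K2,W2=cam('side'); p=s['eef_pos']
u=proj(K2,W2,p).astype(int); print('tcp px side',u)
a=I2[max(0,u[1]-60):u[1]+60,max(0,u[0]-60):u[0]+60]
cv2.imwrite('pics/lift.png',np.hstack([cv2.resize(a,(384,384),interpolation=2),cv2.resize(I,(400,384))]))
y=46;x=499;yaw=s['tcp_rot'][2];d=np.array([x,y])-p[:2];c_,s_=math.cos(yaw),math.sin(yaw)
print('shift to start',c_*d[0]+s_*d[1],s_*d[0]-c_*d[1])
E
```

```text
t: 6.65
eef_pos: [544.4, 221.0, 208.8]
tcp_rot: [-3.139, -0.005, -0.146]
ft_force: [0.1, 0.7, -1.5]
opening: 0.274
[544.42572688 220.97665221 208.84592403] [-3.13949051 -0.00485742 -0.14610978] [ 0.06965712  0.74771675 -1.47890245] 0.27422426550586343
tcp px side [340 122]
shift to start -19.46678011897943 179.72581882711722
```

View pics/lift.png

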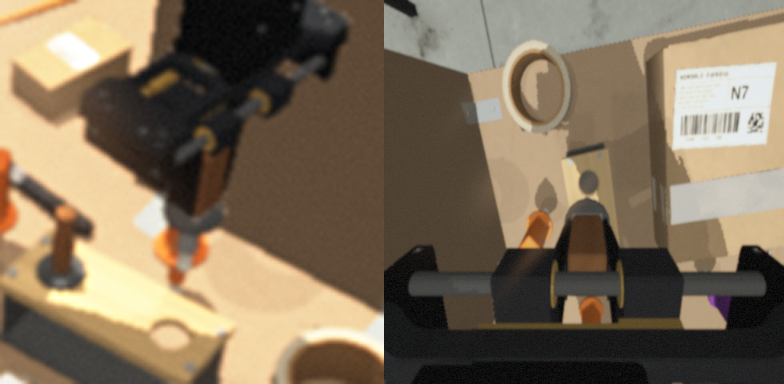

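The crop shows the burnisher held upright with the hole empty below it (side crop (170,335)). In the wrist view the tape lies at right. I move over the seam start.

```bash
python3 -m pendant '[[[0,-0.002,0.02,0,0],[0,-0.005,0.05,0,0],[0,-0.009,0.085,0,0],[0,-0.013,0.12,0,0],[0,-0.016,0.15,0,0],[0,-0.0185,0.17,0,0],[0,-0.0195,0.18,0,0],[0,-0.0195,0.18,0,0]]]'
python3 - <<'E'
from h import *
s=env.state(); print(s['eef_pos'],s['tcp_rot'])
def tape(n,box):
    I,Z,K,W=cam(n); P=cloud(Z,K,W); h=P[...,2]; hsv=cv2.cvtColor(I,cv2.COLOR_BGR2HSV)
    m=(h>78)&(h<92)&(P[...,0]>462)&(P[...,0]<535)&(hsv[...,1]<70)&(hsv[...,2]>90)
    v,u=np.nonzero(m); Q=np.array([ray(K,W,(a,b),84) for a,b in zip(u,v)])
    print(n,'pix',m.sum(),'y range',Q[:,1].min(),Q[:,1].max())
    mid=[]
    for y in range(-230,115,15):
        q=Q[abs(Q[:,1]-y)<5,0]
        if len(q)>25:
            lo,hi=np.percentile(q,[2,98])
            print(y,round(lo,1),round(hi,1),'mid',round((lo+hi)/2,1),len(q))
    # parcel ends along y
    pm=(h>76)&(h<92)&(P[...,0]>420)&(P[...,0]<670); Q=P[pm]; print('parcel y',np.percentile(Q[:,1],[.3,99.7]),'x',np.percentile(Q[:,0],[.3,99.7]),'z',np.median(Q[:,2]))
    return I
I=tape('wrist',0); tape('top',0); cv2.imwrite('pics/w3.png',I)
E
```

```text
t: 7.55
eef_pos: [497.6, 44.7, 204.9]
tcp_rot: [3.141, 0.001, -0.148]
ft_force: [-0.3, 0.3, -2.3]
opening: 0.272
[497.6196977   44.73243496 204.94254342] [ 3.14138332e+00  1.26606160e-03 -1.47681717e-01]
wrist pix 13233 y range -228.17285071096137 110.20913115030899
-230 477.0 503.4 mid 490.2 50
-215 477.4 524.2 mid 500.8 426
-200 477.4 524.4 mid 500.9 426
-185 477.2 524.1 mid 500.6 424
-170 477.0 524.5 mid 500.7 425
-155 476.9 524.2 mid 500.5 422
-140 477.0 524.2 mid 500.6 414
-125 477.3 524.2 mid 500.8 412
-110 477.4 524.3 mid 500.8 434
-95 477.1 524.3 mid 500.7 422
-80 476.9 524.0 mid 500.4 407
-65 476.7 524.3 mid 500.5 404
-50 476.5 524.5 mid 500.5 406
-35 475.7 524.4 mid 500.1 402
-20 475.9 524.6 mid 500.3 404
-5 476.3 525.0 mid 500.7 405
10 476.5 525.2 mid 500.8 407
25 476.8 525.3 mid 501.0 399
40 481.4 525.5 mid 503.4 360
55 484.3 525.8 mid 505.1 340
70 480.0 525.9 mid 503.0 370
85 477.8 526.0 mid 501.9 383
100 478.5 525.5 mid 502.0 315
parcel y [-227.22404009  297.15572047] x [422.53667386 668.39144955] z 82.57438389867912
top pix 1254 y range -234.14454712226194 -81.60086185744802
-230 474.6 519.4 mid 497.0 64
-215 474.8 519.7 mid 497.2 82
-200 475.1 519.9 mid 497.5 75
-185 476.9 520.7 mid 498.8 88
-170 475.4 520.3 mid 497.8 81
-155 475.7 520.5 mid 498.1 86
-140 475.9 520.7 mid 498.3 90
-125 476.1 520.9 mid 498.5 77
-110 476.3 521.1 mid 498.7 90
-95 476.5 521.3 mid 498.9 82
-80 478.1 521.5 mid 499.8 31
parcel y [-367.64408258  398.2001248 ] x [421.00407072 668.57845272] z 81.68261436275588
```

View pics/w3.png

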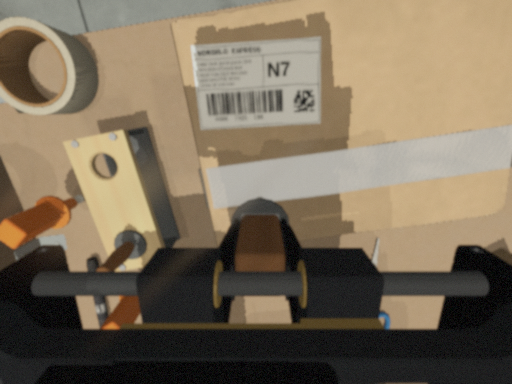

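Wrist view: the tape runs from (208,185) to (512,145), with the held tool in front at (260,240). The wrist camera gives the tape's middle at x≈500.6 and the top camera gives ≈498.5, so I take 499.7. The start is y≈47.5. I go down to just above the tape and check from the side.

```bash
python3 -m pendant '[[[0,0.0005,-0.001,0.006,0],[0,0.001,-0.002,0.014,0],[0,0.0017,-0.003,0.024,0],[0,0.0017,-0.003,0.033,0],[0,0.0017,-0.003,0.038,0],[0,0.0017,-0.003,0.04,0],[0,0.0017,-0.003,0.04,0],[0,0.0017,-0.003,0.04,0]]]'
python3 - <<'E'
from h import *
s=env.state(); p=s['eef_pos']; print(p,s['tcp_rot'],s['ft_force'])
I,Z,K,W=cam('side'); I1,Z1,K1,W1=cam('wrist')
tip=p-[0,0,70.5]; col=p-[0,0,12.5]
u=proj(K,W,tip); print('pred tip px',u,'collar',proj(K,W,col),'pred start px',proj(K,W,[499.7,47.5,84]))
a=I[int(u[1])-50:int(u[1])+30,int(u[0])-50:int(u[0])+50].copy()
a=cv2.resize(a,(500,400),interpolation=cv2.INTER_CUBIC)
cv2.imwrite('pics/near.png',a)
# collar in wrist: predicted vs circle
for zz in (-15.5,-9.5): print('wrist pred collar +x edge',[proj(K1,W1,p+np.array([22*np.cos(-.147),22*np.sin(-.147),zz]))])
cv2.imwrite('pics/near_w.png',I1)
hsv=cv2.cvtColor(I1,cv2.COLOR_BGR2HSV); c=I1[195:215,255:265].mean(1).astype(int); print(c[:,2])
P=cloud(Z1,K1,W1); T=P-p; print('col260 heights',np.round(P[195:300:5,260],0).tolist())
E
```

```text
t: 8.45
eef_pos: [500.2, 48.1, 165.8]
tcp_rot: [3.142, -0.0, -0.146]
ft_force: [0.9, -1.3, -1.4]
opening: 0.269
[500.23431011  48.07332998 165.83378728] [ 3.14155737e+00 -4.57045305e-04 -1.46298060e-01] [ 0.92855012 -1.26047999 -1.38298568]
pred tip px [274.5213126  192.96696948] collar [275.05854067 176.14363895] pred start px [274.07662914 196.12979466]
wrist pred collar +x edge [array([261.83959368, 195.85453439])]
wrist pred collar +x edge [array([261.89832879, 198.51464044])]
[176 166 144 111  82  69  71  69  68  67  66  65  64  64  63  62  64  69
  74  72]
col260 heights [[501.0, 49.0, 83.0], [521.0, 46.0, 155.0], [518.0, 47.0, 157.0], [514.0, 47.0, 157.0], [513.0, 48.0, 164.0], [513.0, 48.0, 172.0], [513.0, 48.0, 180.0], [512.0, 48.0, 186.0], [513.0, 48.0, 194.0], [512.0, 48.0, 199.0], [513.0, 48.0, 205.0], [513.0, 48.0, 211.0], [512.0, 48.0, 215.0], [510.0, 48.0, 216.0], [507.0, 48.0, 216.0], [505.0, 49.0, 217.0], [530.0, 45.0, 258.0], [529.0, 45.0, 260.0], [527.0, 45.0, 260.0], [526.0, 46.0, 261.0], [524.0, 46.0, 261.0]]
```

View pics/near.png

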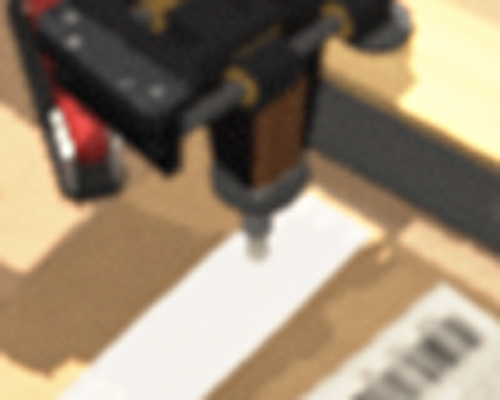

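The nose hangs just above the tape at crop (258,255), the tool is upright (handle face at constant x=513), and its tip is ~95.5 mm up as computed. It looks slightly toward the low-x side, so I check that numerically in the side camera.

```bash
python3 - <<'E'
from h import *
I,Z,K,W=cam('side'); P=cloud(Z,K,W); hsv=cv2.cvtColor(I,cv2.COLOR_BGR2HSV); p=env.state()['eef_pos']; print(p)
m=(P[...,2]>70)&(P[...,2]<97)&(P[...,0]>460)&(P[...,0]<540)&(hsv[...,1]<45)&(hsv[...,2]>120)
v,u=np.nonzero(m); Q=np.array([ray(K,W,(a,b),84) for a,b in zip(u,v)])
for y in range(-225,115,20):
    q=Q[abs(Q[:,1]-y)<6,0]
    if len(q)>25: lo,hi=np.percentile(q,[2,98]); print(y,round(lo,1),round(hi,1),'mid',round((lo+hi)/2,1),len(q))
print('ends',Q[:,1].min(),Q[:,1].max())
# nose: gray pixels, near predicted
for z in (100,98): print(z,proj(K,W,[p[0],p[1],z]))
for r in range(188,196): print(r,I[r,266:284].sum(1)//3)
E
```

```text
[500.21715718  48.07259931 165.90830681]
-225 480.8 527.0 mid 503.9 130
-205 479.0 525.6 mid 502.3 127
-185 478.6 525.7 mid 502.2 124
-165 478.3 525.9 mid 502.1 123
-145 477.9 526.0 mid 501.9 120
-125 478.1 526.1 mid 502.1 117
-105 478.9 524.6 mid 501.8 110
-85 478.6 524.7 mid 501.6 108
-65 478.4 524.8 mid 501.6 105
-45 477.9 523.3 mid 500.6 97
-25 477.6 524.9 mid 501.2 104
-5 477.3 525.1 mid 501.2 100
15 478.7 525.2 mid 501.9 95
35 479.8 525.6 mid 502.7 94
55 479.9 525.4 mid 502.6 74
75 490.8 525.5 mid 508.1 66
95 491.9 526.9 mid 509.4 65
ends -234.24894702614483 214.1734930124485
100 [274.5566033  191.66187164]
98 [274.53876477 192.22077393]
188 [135 130 129 143 169 187 175 132 102  97  98 133 198 240 243 242 241 241]
189 [123 120 137 170 209 230 225 173 126 113 125 174 228 243 242 242 240 241]
190 [119 136 171 216 236 243 234 191 149 139 149 189 236 243 242 241 242 242]
191 [144 178 216 236 242 243 236 196 160 155 157 189 229 241 241 241 241 241]
192 [188 224 238 241 242 242 234 197 170 163 169 192 229 240 242 241 241 241]
193 [227 240 242 242 241 241 236 218 192 181 187 215 236 242 242 241 241 242]
194 [239 241 242 241 241 241 239 234 224 213 221 234 241 242 242 241 241 241]
195 [242 242 241 241 241 241 241 240 238 236 237 240 242 242 242 241 242 242]
```

Predicted and seen nose pixels agree (275,193). The side camera gives the tape's middle at 501.5, so I shift +1 mm in x and press (TCP to ~149 mm).

```bash
python3 -m pendant '[[[0,0.0005,0,0.003,0],[0,0.001,0,0.006,0],[0,0.001,0,0.009,0],[0,0.001,0,0.0115,0],[0,0.001,0,0.0135,0],[0,0.001,0,0.0155,0],[0,0.001,0,0.017,0],[0,0.001,0,0.017,0]]]'
python3 - <<'E'
from h import *
I,Z,K,W=cam('wrist'); P=cloud(Z,K,W); s=env.state(); print(s['eef_pos'],s['ft_force'],s['tcp_rot'])
print('collar top',np.round(P[198:214:3,260],1).tolist(),'handle',np.round(P[215:260:10,260],1).tolist())
E
```

```text
t: 9.4
eef_pos: [501.1, 48.0, 148.5]
tcp_rot: [3.141, 0.0, -0.146]
ft_force: [-0.9, 0.4, 0.8]
opening: 0.27
[501.06855976  47.97038428 148.61639871] [-2.17401152  0.62525701  0.6482105 ] [ 3.14150578e+00  2.86923973e-05 -1.46217452e-01]
collar top [[522.3, 46.2, 135.8], [520.9, 46.4, 138.1], [518.5, 46.8, 137.5], [516.6, 47.0, 138.5], [514.0, 47.4, 137.6], [513.5, 47.5, 142.1]] handle [[513.4, 47.5, 145.5], [513.4, 47.5, 162.2], [513.4, 47.5, 176.1], [513.7, 47.5, 188.7], [512.0, 47.7, 196.0]]
```

Contact force rose by ~2.1 N, which is a press of about 6 mm, and the tool has not slipped. I start the stroke at 55 mm/s along -y.

```bash
python3 -m pendant '[[[0,0.0008,0.0054,0,0],[0,0.0016,0.0109,0,0],[0,0.0024,0.0163,0,0],[0,0.0032,0.0218,0,0],[0,0.004,0.0272,0,0],[0,0.0048,0.0327,0,0],[0,0.0056,0.0381,0,0],[0,0.0064,0.0435,0,0]]]'
```

```text
t: 10.25
eef_pos: [501.1, 3.5, 148.6]
tcp_rot: [3.142, 0.0, -0.146]
ft_force: [-0.0, 1.5, 0.9]
opening: 0.275
```

```bash
python3 -m pendant '[[[0,0.0008,0.0054,0,0],[0,0.0016,0.0109,0,0],[0,0.0024,0.0163,0,0],[0,0.0032,0.0218,0,0],[0,0.004,0.0272,0,0],[0,0.0048,0.0327,0,0],[0,0.0056,0.0381,0,0],[0,0.0064,0.0435,0,0]]]'
python3 -m pendant '[[[0,0.0008,0.0054,0,0],[0,0.0016,0.0109,0,0],[0,0.0024,0.0163,0,0],[0,0.0032,0.0218,0,0],[0,0.004,0.0272,0,0],[0,0.0048,0.0327,0,0],[0,0.0056,0.0381,0,0],[0,0.0064,0.0435,0,0]]]'
python3 -m pendant '[[[0,0.0008,0.0054,0,0],[0,0.0016,0.0109,0,0],[0,0.0024,0.0163,0,0],[0,0.0032,0.0218,0,0],[0,0.004,0.0272,0,0],[0,0.0048,0.0327,0,0],[0,0.0056,0.0381,0,0],[0,0.0064,0.0435,0,0]]]'
```

```text
t: 11.05
eef_pos: [501.0, -40.4, 148.6]
tcp_rot: [3.142, 0.0, -0.146]
ft_force: [-0.6, 0.9, 0.6]
opening: 0.272
t: 11.85
eef_pos: [501.1, -84.4, 148.6]
tcp_rot: [3.142, -0.0, -0.146]
ft_force: [-0.3, 1.2, 0.4]
opening: 0.276
t: 12.65
eef_pos: [501.1, -128.4, 148.6]
tcp_rot: [3.141, -0.0, -0.146]
ft_force: [-0.3, 1.2, 0.5]
opening: 0.273
```

```bash
python3 -m pendant '[[[0,0.0008,0.0054,0,0],[0,0.0016,0.0109,0,0],[0,0.0024,0.0163,0,0],[0,0.0032,0.0218,0,0],[0,0.004,0.0272,0,0],[0,0.0049,0.0335,0,0],[0,0.0057,0.039,0,0],[0,0.0065,0.0445,0,0]]]'
python3 -m pendant '[[[0,0,0,0,0],[0,0,0,0,0],[0,0,0,-0.004,0],[0,0,0,-0.012,0],[0,0,0,-0.025,0],[0,0,0,-0.04,0],[0,0,0,-0.052,0],[0,0,0,-0.057,0]]]'
python3 - <<'E'
from h import *
import math
s=env.state(); p=s['eef_pos']; print(p,s['tcp_rot'],s['ft_force'])
I,Z,K,W=cam('side'); I1,Z1,K1,W1=cam('wrist')
cv2.imwrite('pics/end.png',np.hstack([I,I1])[:, :].copy()[::1,::1] if 0 else cv2.resize(np.hstack([I,I1]),(800,300)))
P=cloud(Z1,K1,W1); m=(P[...,2]>76)&(P[...,2]<92)&(P[...,0]>400)&(P[...,0]<700)&(P[...,1]<150)&(P[...,1]>-260)
n,l,st,c=cv2.connectedComponentsWithStats(m.astype(np.uint8)); k=1+np.argmax(st[1:,4]); Q=P[l==k]
print('parcel y',np.percentile(Q[:,1],[.3,99.7]),'x max',np.percentile(Q[:,0],99.7))
print('handle face',np.round(P[215:260:8,260],1).tolist(),np.round(P[198:214:3,260,2],1))
y=s['tcp_rot'][2]; d=np.array([543.5,220.6])-p[:2]; print('to hole',math.cos(y)*d[0]+math.sin(y)*d[1],math.sin(y)*d[0]-math.cos(y)*d[1])
E
```

```text
t: 13.45
eef_pos: [501.0, -173.4, 148.6]
tcp_rot: [3.142, 0.0, -0.146]
ft_force: [-0.5, 0.8, 0.0]
opening: 0.274
t: 14.25
eef_pos: [501.3, -172.8, 207.1]
tcp_rot: [3.141, -0.002, -0.146]
ft_force: [-0.1, 0.6, -1.8]
opening: 0.272
[ 501.28863784 -172.83266397  207.07017224] [ 3.14101869e+00 -1.64507075e-03 -1.45937572e-01] [-0.14233241  0.64775432 -1.81435755]
parcel y [-231.04110142  106.67786438] x max 669.9327883557921
handle face [[513.9, -173.4, 204.7], [513.6, -173.3, 217.6], [513.7, -173.3, 229.5], [513.9, -173.4, 240.4], [513.2, -173.2, 248.2], [512.6, -173.1, 255.2]] [193.9 197.8 197.2 197.2 197.7 200.7]
to hole -15.450361843880358 -395.3888547896032
```

View pics/end.png

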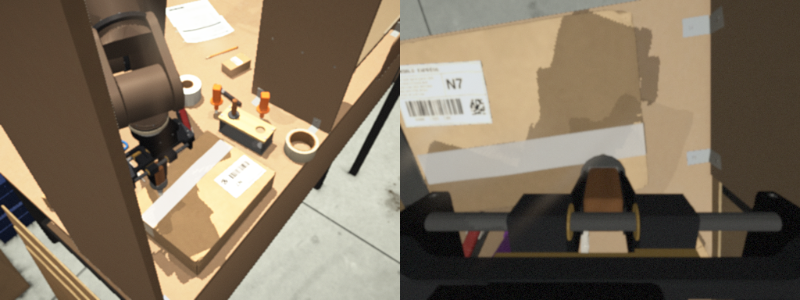

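The stroke is complete (y 48 → -173, x constant at 501). The pictures show the parcel unmoved, the tool lifted off and still upright, and the stand's right hole empty. I carry it back.

```bash
python3 -m pendant '[[[0,-0.001,-0.015,0,0],[0,-0.002,-0.04,0,0],[0,-0.003,-0.07,0,0],[0,-0.004,-0.1,0,0],[0,-0.005,-0.13,0,0],[0,-0.006,-0.16,0,0],[0,-0.007,-0.19,0,0],[0,-0.008,-0.22,0,0]]]'
python3 -m pendant '[[[0,-0.001,-0.03,0,0],[0,-0.002,-0.06,0,0],[0,-0.004,-0.09,0,0],[0,-0.005,-0.12,0,0],[0,-0.006,-0.145,0,0],[0,-0.007,-0.165,0,0],[0,-0.0075,-0.175,0,0],[0,-0.0075,-0.175,0,0]]]'
python3 -m pendant '[[[0,0,0,0,0],[0,0,0,0,0],[0,0,0,0,0],[0,0,0,0,0],[0,0,0,0,0],[0,0,0,0,0],[0,0,0,0,0],[0,0,0,0,0]]]'
python3 - <<'E'
from h import *
s=env.state(); p=s['eef_pos']; print(p,s['tcp_rot'])
for n in('side','wrist','top'):
    I,Z,K,W=cam(n); P=cloud(Z,K,W); h=P[...,2]; np.savez('hole_'+n,I=I,Z=Z,K=K,W=W)
    pm=(h>62)&(h<76)&(np.hypot(P[...,0]-491,P[...,1]-217)<110)
    # hole: dark / deeper px inside plate near (542,219)
    A=np.full((80,80),0,np.uint8)
    g=[(x,y) for x in range(502,582) for y in range(179,259)]
    uv=np.array([proj(K,W,(x,y,70)) for x,y in g]).round().astype(int)
    inb=(uv[:,0]>=0)&(uv[:,0]<512)&(uv[:,1]>=0)&(uv[:,1]<384)
    im=np.zeros((80,80,3),np.uint8)
    for (x,y),(u,v),b in zip(g,uv,inb):
        if b: im[581-x,258-y]=I[v,u]
    cv2.imwrite(f'pics/rect_{n}.png',cv2.resize(im,(260,260),interpolation=0))
cv2.imwrite('pics/hole.png',np.hstack([cv2.imread(f'pics/rect_{n}.png') for n in('side','wrist','top')]))
E
```

```text
t: 15.15
eef_pos: [524.6, 47.9, 204.9]
tcp_rot: [3.141, 0.001, -0.146]
ft_force: [0.7, -0.7, -0.7]
opening: 0.273
t: 15.95
eef_pos: [542.6, 221.3, 205.0]
tcp_rot: [3.141, 0.001, -0.145]
ft_force: [-1.0, 0.2, -0.4]
opening: 0.275
t: 16.75
eef_pos: [543.2, 220.2, 205.6]
tcp_rot: [3.142, -0.0, -0.146]
ft_force: [0.2, 0.5, -0.9]
opening: 0.275
[543.21695761 220.15746702 205.59628948] [ 3.14150865e+00 -4.89230347e-05 -1.46173372e-01]
```

View pics/hole.png

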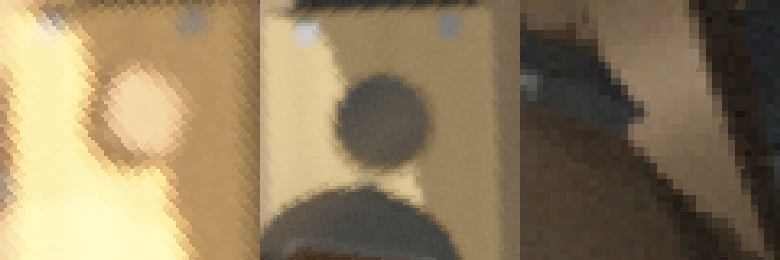

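In the wrist-rectified view the hole is at about (543.8, 219.8) mm, with the tool above it at (543.2, 220.2). The side view puts the hole a few mm lower in y. The clearance is ±7.5 mm, so I shift 1 mm in -y and lower gently.

```bash
python3 -m pendant '[[[0,0,0.001,0.015,0],[0,0,0.001,0.03,0],[0,0,0.001,0.045,0],[0,0,0.001,0.055,0],[0,0,0.001,0.063,0],[0,0,0.001,0.07,0],[0,0,0.001,0.077,0],[0,0,0.001,0.082,0]]]'
```

```text
t: 17.7
eef_pos: [543.1, 219.2, 123.2]
tcp_rot: [3.142, -0.0, -0.146]
ft_force: [0.3, -0.3, -2.1]
opening: 0.27
```

```bash
python3 -m pendant '[[[0,0,0,0.008,0],[0,0,0,0.016,0],[0,0,0,0.023,0],[0,0,0,0.029,0],[0,0,0,0.033,0],[0,0,0,0.0355,0],[0,0,0,0.037,0],[0,0,0,0.037,0]]]'
```

```text
t: 18.5
eef_pos: [543.1, 219.2, 86.6]
tcp_rot: [3.142, -0.0, -0.146]
ft_force: [-0.7, -0.1, -0.7]
opening: 0.272
```

```bash
python3 -m pendant '[[[0,0,0,0.001,0],[0,0,0,0.001,0],[0,0,0,0.001,0],[0.8,0,0,0.001,0],[0.8,0,0,0.001,0],[0.8,0,0,0.001,0],[0.8,0,0,0.001,0],[0.8,0,0,0.001,0]]]'
python3 -m pendant '[[[0.9,0,0,0,0],[0.9,0,0,0,0],[0.9,0,0,0,0],[0.9,0,0,0,0],[0.9,0,0,-0.003,0],[0.9,0,0,-0.01,0],[0.9,0,0,-0.02,0],[0.9,0,0,-0.035,0]]]'
python3 -m pendant '[[[0.9,0,0,-0.02,0],[0.9,0,0,-0.045,0],[0.9,0,0,-0.07,0],[0.9,0,0,-0.095,0],[0.9,0,0,-0.12,0],[0.9,0,0,-0.14,0],[0.9,0,0,-0.15,0],[0.9,0,0,-0.15,0]]]'
python3 -m pendant '[[[0.9,0,0,0,0],[0.9,0,0,0,0],[0.9,0,0,0,0],[0.9,0,0,0,0],[0.9,0,0,0,0],[0.9,0,0,0,0],[0.9,0,0,0,0],[0.9,0,0,0,0]]]'
python3 - <<'E'
from meas import *
I=handle()
I2,Z2,K2,W2=cam('side')
a=cv2.resize(I2[95:215,250:370],(400,400),interpolation=2)
cv2.imwrite('pics/final.png',np.hstack([a,cv2.resize(I,(400,300))[:, :] if 0 else cv2.resize(I[:,:],(400,400))]))
I,Z,K,W=cam('wrist'); P=cloud(Z,K,W); Q=P[(P[...,2]>76)&(P[...,2]<92)&(P[...,0]>400)&(P[...,0]<680)&(P[...,1]<130)&(P[...,1]>-260)]
print('parcel y,x',np.percentile(Q[:,1],[.5,99.5]),np.percentile(Q[:,0],[.5,99.5]))
E
```

```text
t: 19.3
eef_pos: [543.1, 219.2, 85.6]
tcp_rot: [3.142, -0.0, -0.146]
ft_force: [0.5, -0.1, 0.7]
opening: 0.633
t: 20.1
eef_pos: [542.9, 219.1, 121.3]
tcp_rot: [3.141, 0.0, -0.146]
ft_force: [-1.3, 0.3, -0.3]
opening: 0.897
t: 20.9
eef_pos: [543.3, 219.3, 272.2]
tcp_rot: [-3.141, -0.002, -0.146]
ft_force: [-0.4, -0.4, 0.1]
opening: 0.905
t: 21.7
eef_pos: [543.1, 219.2, 270.6]
tcp_rot: [3.142, -0.0, -0.146]
ft_force: [0.2, -0.7, 0.6]
opening: 0.903
handle z 135.40353152735213 [249 171  22  22 475] ((543.876708984375, 220.98251342773438), (24.6993350982666, 25.290746688842773), 81.59774017333984)
plate [ 230  141   68  118 4261] 69.96282217227747 ((492.718505859375, 219.628173828125), (171.0763397216797, 69.96625518798828), 2.126601219177246)
parcel y,x [-116.60151521  109.52961021] [422.87455995 669.374015  ]
```

View pics/final.png

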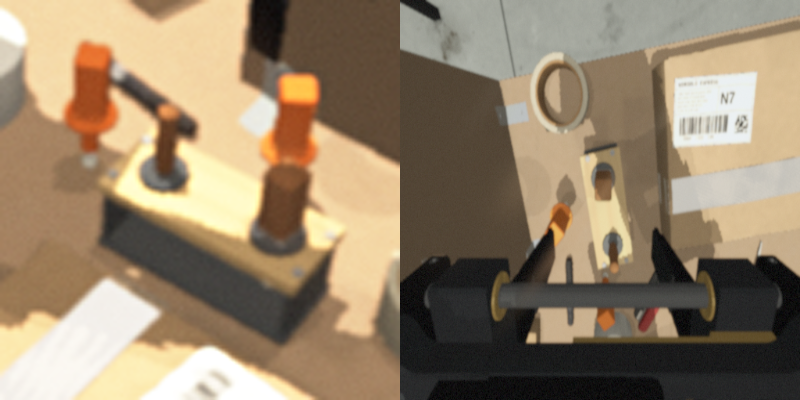

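The burnisher hangs upright in its original hole (side crop (283,210)), with its top 135.4 mm up and its collar on the plate. The gripper is clear of it, so I hand in.

```bash
python3 -c "
from cell import env
print(env.job_done())"
```

```text
the job is handed in; nothing more can be done
None
```

I took the burnisher from the stand, rubbed down the tape in one stroke, hung it back in the hole it came from and handed the job in at about 22 s.

- **Stroke:** The nose was pressed in about 6 mm, shown by a force rise of about 2 N. It was drawn from y = 48 to y = -173 at about 55 mm/s. At the five readings along the way, x stayed within 0.1 mm of 501 and the height did not change.
- **Last checks:** The burnisher stands upright with its top at 135.4 mm, its height before I took it. It is within about 0.5 mm of where it hung, and the open gripper is well clear above it. The parcel edges I could still see match the first measurements to within a few millimetres, which is the scatter between the cameras, so I saw no sign that it had shifted.
- **Disagreements:** The three cameras put the tape's middle at x = 498.5, 500.7 and 501.7, and differed by 3–5 mm in y on the stand. I took compromise values, well within the tape's 50 mm width and the hole's play. The vertical force on the last stroke reading was 0.0 N after 0.4–0.9 N earlier; the height was unchanged, so I took that as sensor noise.

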